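Lock the lid-gluing press with its spring clip

ROBOT

A 7-joint arm with a two-finger parallel gripper is mounted at the origin on the work surface. World frame = base frame: x ahead of the robot, y to its left, z up, the work surface at z = 0. Lengths are in m, angles in rad, forces in N, time in s.
With the tool pointing down it reaches from about 0.425 to 0.925 m from the base axis. Payload 6.8 kg.
Tool frame: the origin (TCP) lies at the very end of the fingers, on their centre line; the grasp point (between the pads) lies 19 mm behind it; z points along the fingers, y is the line along which they close (so a half turn about z gives the same grasp; the last joint's range is limited). The gripper opens to 85 mm and grips with 20 to 120 N. Pads are 22 mm wide; open, the fingers measure 114 mm over their backs; the gripper's body (76 mm by 85 mm) begins 54 mm behind the grasp point. The pads swing forward as they close: fully open they stand 13 mm farther back than shut.
Start: joints at [1.042, 0.477, 0.022, 1.555, -0.011, 1.109, -0.083], TCP at [0.276, -0.616, 0.231] pointing down, gripper open.
Joint ranges: [-2.96, 2.96], [-0.34, 2.1], [-1.41, 1.46], [0.24, 2.44], [-1.37, 4.51], [0.17, 1.92], [-2.96, 2.96]. Speed limits (rad/s): [2.39, 2.39, 3.14, 3.14, 3.14, 3.14, 3.14].

INTERFACE

Orientations are given as a unit quaternion [w, x, y, z].
In Python, from station import bot gives the robot as it stands.
- The arm moves only by the tool apply_moves, never from a script. Its argument "deltas" is a list of rows, each a list of 3 entries, a list of its own where there are three numbers: the closure, from 0 (fully open) to 1 (shut), then the shift along the tool's x, y, z in units of 0.2 m (1.0 is 0.2 m), then the turn about the tool's z in units of 2 pi rad (1.0 is 2 pi rad). A call has 1 to 12 rows; each row is the pose to reach, as a shift and turn from the pose commanded when the call began, along the tool's axes at that moment, turning the shorter way round; what a row does not reach only later rows make up. A row lasts 1/10 s, in which the tool goes at most 50 mm and 8.59 degrees, less where a joint would pass 70% of its speed; a pose out of reach is approached as far as the arm can. A call with a number of a shift or a turn outside -1 to 1 is refused whole. A call with a gripper value outside its range is refused whole. The fingers move at their own pace and stop on an object; "squeeze" is the grip in N (left out, the last holds). Time passes only in rows, so rows that repeat a pose let the fingers close. It gives the time, the measured TCP pose, the force, the opening and the grip force at its end, in the units of the state.
- bot.get_obs(): the state, without advancing time (a new reading comes with each control period).
- bot.read_camera(name): name is "scene" or "top" or "wrist"; returns a dict with "color" (400x640x3 uint8, red, green, blue), "intrinsics" (3x3 intrinsics, pixels), "pose" (4x4, takes a point from camera to world coordinates); the wrist camera has in their place "hand_eye" (4x4, takes a point from camera to tool coordinates, whose origin is the TCP and whose axes are the flange's). Camera axes: x right, y down, z forward; pixel columns grow to the right and rows downward; lengths in m; the calibration is good to about 2 mm. A picture is of the moment at which its call begins: read the wrist's pose just before it. There is no depth.
- bot.hand_in(): hands the job in; it is judged then, once.
Trained networks look in a picture, given as the dict that the camera call returned (one of the last four; its "shot" number tells which), for a name from the list of things; names that differ only in an ending like _2 or _b are one class to them, and where a whole thing is asked for, a point or a joint stands for the part that bears it (a point fixed in the world has none). Each returns a list of dicts, best first, with "confidence" (0 to 1); they miss things now and then, are a little off and sometimes report something else, mostly with a low value. They report only what shows in the picture. A call takes as long as a camera call.
- bot.look_for(picture, target): "point" ([x, y, z] in m, in world coordinates, good to about 4 mm: the middle of the surface that is visible of it).
The state is a dict: "t": time; "q": joint angles; "joint_vel": joint speeds; "joint_torque": joint torques, N m; "eef_pos": TCP position; "tool_rot": TCP orientation; "contact_force": force on the tool from outside, world axes, zero at the start; "torque": the same for the moment, N m; "gripper_width": opening from 0.0 (shut) to 1.0 (fully open); "grasp_force": force on a finger pad.
Only numpy, scipy, OpenCV 4.12 (cv2) and the standard library are available. Lean on these libraries where they do the work, as an engineer would, in place of code of your own. Each camera call takes 0.05 s, during which the arm holds its last target. There are 200 camera calls.

TASK

Close the gluing press on the gift box: press its hold-down bar down, without hammering it, until it is fully home over the locking stud. Then take the hairpin spring clip and push it sideways over the neck of the stud, on top of the bar, until it snaps fully home; feel for the snap and do not force it (the press rides back on its slide to its stop as you push). Leave the clip lying flat on the bar, and do not disturb the other things on the table.

Things in the scene. Friction and masses are not known exactly. Their poses are not given: they have to be found in the camera images.
- press: lid-gluing press: plate 270 x 300 x 12 mm on a short slide, a brown gift box (lid at 92 mm above the table) in its nest. Origin: centre of the plate's underside, 18 mm up. +x: to its back, away from the robot at yaw 0; y: along the shut bar, hinge at +105, stud at -105 mm. It rides freely (about 2 N) along x, left anywhere in its 60 mm of travel, so a push shifts it till it meets its rear stop
- hold_bar (a joint): hinge of the hold-down bar, rad: 0 fully home (level), positive opened upwards (free end raised). The hinge is stiff and stays where it is left: some 5 to 8 N pressed straight down on the tab moves it; at 0 it comes up against a hard stop
- bar_hinge (a point): middle of the bar's hinge axis (the axis runs along press x), 112 mm above the table. The bar is a flat steel bar 30 mm wide, 8 mm thick, 248 mm from the hinge axis to its free end; its upper face lies 4 mm above the hinge axis. A white pad 100 mm square under its middle comes down on the box lid. In front of and behind the bar nothing near the stud is higher than the lid
- bar_tab (a point): rubber-faced thumb tab on top of the free end of the bar (36 x 22 mm, point at its centre on the upper surface, which lies 6 mm above the hinge axis when home), 238 mm from the hinge axis and 28 mm beyond the stud; the place to press. 118 mm above the table when home
- stud: dark steel locking stud, upright on the press plate, passing through the bar's hole when the bar is home: post 18 mm in diameter, then a neck 12 mm in diameter and 7 mm high, then a head 18 mm in diameter and 10 mm high, its top 135 mm above the table. Origin: centre of its foot on the plate, z up, x as press x
- stud_neck (a point): centre of the stud's neck, 121.5 mm above the table. With the bar home, the top of its round boss (30 mm diameter) is the floor of the groove at 118 mm and the underside of the head its roof at 125 mm; with the bar not home the groove is blocked
- clip: hairpin spring clip lying flat, 73 mm long: two sprung legs of 4 mm steel wire, open end to its +x, in a black dipped grip. Origin: on its underside, at the seat. From the tips (x +28) the legs flare inwards from 17 mm clear to a throat 5 mm wide at x +9, then widen to the seat, which takes the 12 mm neck with hardly any play; a cross wire stops the neck if pushed 2 to 3 mm past home
- clip_grip (a point): centre of the clip's grip: a black block 24 mm long (clip x), 20 mm wide (clip y), 12 mm high, at clip x -33 mm, half-way up (6 mm above the underside of the clip)
- clip_seat (a point): seat of the clip: point between the legs, 2 mm above its underside, that must come onto the neck's axis. Pushed on along clip x, the legs bear on the neck about 18 mm before home; once the press is against its stop the push rises to some 7 to 13 N about 10 mm before home, then drops to nothing as the legs snap in behind the neck and draw the clip home
- gift_box: bystander: loose gift box, 210 x 124 x 62 mm
- card_stack: bystander: banded stack of cards, 105 x 75 x 28 mm
- lid_panel: bystander: gilt lattice panel, 150 x 90 x 5 mm, flat on the table
- glue: bystander: white glue bottle, 48 mm diameter, 120 mm tall, standing
- brush: bystander: glue brush lying flat
- clevis_pin: bystander: steel clevis pin, 10 mm diameter, 51 mm long, lying
- washer: bystander: flat steel washer, 32 mm diameter, 4 mm thick
- hardware_dish: bystander: steel dish, 90 mm diameter, 30 mm high

How it is judged:
By the outcome, as a careful person would: the job done as asked, in the order asked, and still so for the second after the job is handed in, with the robot touching nothing.
It also fails if it takes over 72 s, if anything falls off the work surface, if the arm or the gripper's body presses on something with over 40 N, if the wrist force passes 120 N, or if a joint passes its speed limit or range.

## Working session

There is one attempt and no reset: what is moved stays moved. The work goes in short steps, Python scripts to look and compute and a tool call to move; the robot and the scene stay as the last step left them, time stands still between calls to the robot, and variables do not carry over. Pictures are saved under pics/ and viewed, at most 10 in all, crops included, and the job is handed in when it is done.

Besides the shell and the picture viewer there is one more tool, called after "Emit:" by a JSON object that holds its "op" and its "data". apply_moves: Moves the arm, as the interface text tells. Its arguments: {"type":"object","properties":{"deltas":{"type":"array","items":{"type":"array"}},"squeeze":{"type":"number"}},"required":["deltas"]}

```bash
mkdir -p pics && cat > h.py <<'E'
import numpy as np, cv2
from station import bot
def snap(n,f=None):
    p=bot.read_camera(n)
    if f: cv2.imwrite('pics/'+f,p['color'][:,:,::-1])
    return p
def pix2plane(p,u,v,z,pose=None):
    T=np.array(p['pose'] if pose is None else pose);K=np.array(p['intrinsics'])
    d=T[:3,:3]@np.linalg.solve(K,[u,v,1.]);o=T[:3,3]
    return o+d*(z-o[2])/d[2]
def proj(p,X):
    T=np.array(p['pose']);c=T[:3,:3].T@(np.array(X)-T[:3,3]);u=np.array(p['intrinsics'])@c
    return u[:2]/u[2]
E
python3 - <<'E'
from h import *
o=bot.get_obs();print({k:np.round(v,3).tolist() for k,v in o.items()})
for c in('top','scene'):
    p=snap(c,c+'0.png')
    for t in('clip','clip_grip','clip_seat','stud','stud_neck','bar_tab','bar_hinge','press','hold_bar'):
        r=bot.look_for(p,t);print(c,t,[(np.round(x['point'],3).tolist(),round(x['confidence'],2)) for x in r[:2]])
E
```

```text
{'t': 0.0, 'q': [1.042, 0.478, 0.022, 1.556, -0.011, 1.109, -0.083], 'joint_vel': [-0.0, -0.0, 0.001, -0.003, 0.0, -0.001, -0.0], 'joint_torque': [-0.001, -59.645, 1.608, -28.12, 0.012, 0.009, 0.0], 'eef_pos': [0.275, -0.616, 0.23], 'tool_rot': [-0.001, 0.978, 0.209, -0.0], 'contact_force': [0.211, -0.218, 0.378], 'torque': [-0.01, 0.049, 0.01], 'grasp_force': 0.0, 'gripper_width': 0.998}
top clip [([0.511, -0.336, 0.002], 0.38)]
top clip_grip [([0.512, -0.338, 0.006], 0.56)]
top clip_seat [([0.509, -0.342, 0.004], 0.61)]
top stud [([0.548, 0.001, 0.039], 0.66)]
top stud_neck []
top bar_tab []
top bar_hinge [([0.554, 0.094, 0.028], 0.6), ([0.509, -0.342, 0.006], 0.46)]
top press [([0.55, 0.095, 0.028], 0.9)]
top hold_bar [([0.561, 0.111, 0.182], 0.71), ([0.51, -0.342, 0.003], 0.55)]
scene clip [([0.511, -0.34, 0.003], 0.57), ([0.737, -0.395, 0.002], 0.19)]
scene clip_grip [([0.588, 0.051, 0.056], 0.74), ([0.509, -0.342, 0.004], 0.67)]
scene clip_seat [([0.509, -0.344, 0.006], 0.54)]
scene stud [([0.555, -0.008, 0.065], 0.52)]
scene stud_neck [([0.59, 0.052, 0.062], 0.65), ([0.55, -0.01, 0.066], 0.44)]
scene bar_tab [([0.578, 0.085, 0.192], 0.64), ([0.591, 0.047, 0.06], 0.29)]
scene bar_hinge [([0.59, 0.053, 0.061], 0.66)]
scene press [([0.591, 0.05, 0.059], 0.86)]
scene hold_bar [([0.577, 0.088, 0.192], 0.76), ([0.641, -0.5, 0.073], 0.47)]
```

View pics/top0.png

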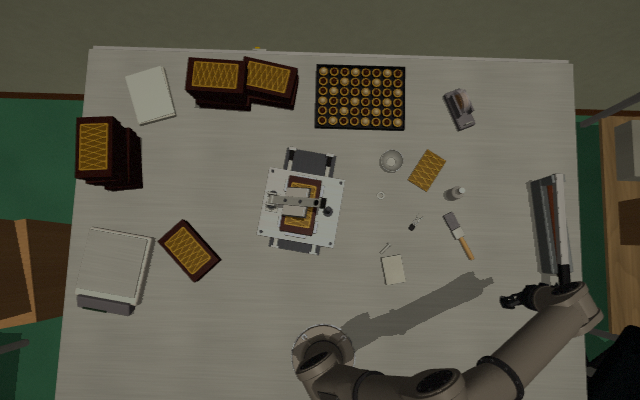

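View pics/scene0.png

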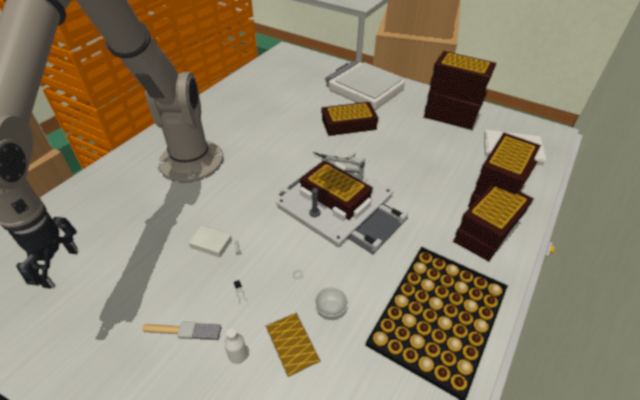

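The top view shows the press at about (302,208), with the stud near (327,211), the bar opened above it, and the clip near (414,225). I'll enlarge both areas for yaw measurements.

```bash
python3 - <<'E'
from h import *
a=cv2.imread('pics/top0.png')
L=cv2.resize(a[145:260,250:355],None,fx=4.5,fy=4.5,interpolation=cv2.INTER_CUBIC)
R=cv2.resize(a[205:240,395:430],None,fx=9,fy=9,interpolation=cv2.INTER_CUBIC)
c=np.zeros((520,800,3),np.uint8);c[:L.shape[0],:L.shape[1]]=L;c[:R.shape[0],480:480+R.shape[1]]=R
cv2.imwrite('pics/c0.png',c)
p=snap('top');print(p['intrinsics'],np.round(p['pose'],3).tolist())
E
```

```text
[[403.58746613   0.         321.74636438]
 [  0.         403.58746613 209.46908984]
 [  0.           0.           1.        ]] [[0.028, -0.993, 0.111, 0.383], [-1.0, -0.029, -0.003, 0.025], [0.006, -0.111, -0.994, 1.582], [0.0, 0.0, 0.0, 1.0]]
```

View pics/c0.png

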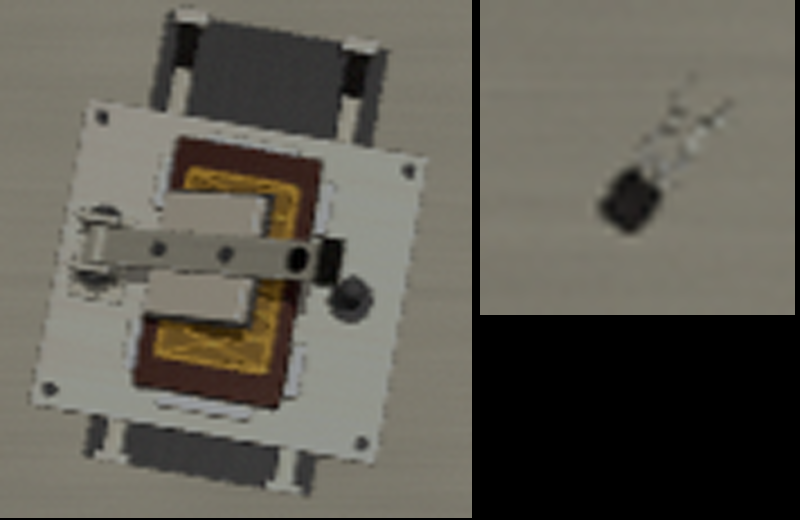

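The crop shows the four plate screws at (102,118), (408,171), (50,390) and (362,443), the stud head at (350,297) and the tab at (329,262). The clip's grip is at (630,200) and its tips around (712,90).

```bash
python3 - <<'E'
from h import *
from scipy.optimize import least_squares
p=snap('top')
f=lambda u,v:(250+u/4.5-.4,145+v/4.5-.4)
S=[pix2plane(p,*f(*s),.030) for s in((102,118),(408,171),(50,390),(362,443))]
c=np.mean(S,0);S=np.array(S)
yx=(S[0]-S[2]+S[1]-S[3]);yy=(S[0]-S[1]+S[2]-S[3])
print('plate c',c,'yaw',np.degrees([np.arctan2(yx[1],yx[0]),np.arctan2(-yy[0],yy[1])]),np.linalg.norm(yx)/2,np.linalg.norm(yy)/2)
st=pix2plane(p,*f(350,297),.135);print('stud',st)
yaw=np.arctan2(yx[1],yx[0])*.5+.5*np.arctan2(-yy[0],yy[1])
ex=np.array([np.cos(yaw),np.sin(yaw),0]);ey=np.array([-ex[1],ex[0],0])
print('stud from plate',c-.105*ey, 'hinge from stud',st+.21*ey)
s=(st+c-.105*ey)/2
h=s+.21*ey;h[2]=.112
for a in np.arange(0,1.6,.1):
    d=-ey*np.cos(a)+np.array([0,0,1])*np.sin(a);n=ey*np.sin(a)+np.array([0,0,1])*np.cos(a)
    print(round(a,2),proj(p,h+.238*d+.006*n).round(1),(h+.238*d+.006*n).round(3))
print('tab px',f(329,262))
g=lambda u,v:(395+(u-480)/9-.4,205+v/9-.4)
G=pix2plane(p,*g(630,200),.010);T=pix2plane(p,*g(712,90),.002);print('grip',G,'tip',T,np.degrees(np.arctan2(*(T-G)[1::-1])),np.linalg.norm((T-G)[:2]))
E
```

```text
plate c [0.56466919 0.1017943  0.03      ] yaw [-8.202878  -8.1369492] 0.23907845853882806 0.26981522358289445
stud [5.40892377e-01 4.69145006e-04 1.35000000e-01]
stud from plate [ 0.54974773 -0.00214006  0.03      ] hinge from stud [0.5707353  0.20833785 0.135     ]
0.0 [335.2 211.2] [ 0.541 -0.029  0.118]
0.1 [335.  210.4] [ 0.542 -0.027  0.142]
0.2 [334.1 209.5] [ 0.542 -0.023  0.165]
0.3 [332.5 208.5] [ 0.543 -0.016  0.188]
0.4 [330.2 207.3] [ 0.544 -0.008  0.21 ]
0.5 [327.2 206. ] [0.546 0.003 0.231]
0.6 [323.5 204.6] [0.548 0.016 0.251]
0.7 [319.1 203.2] [0.55  0.031 0.27 ]
0.8 [314.  201.6] [0.552 0.047 0.287]
0.9 [308.3 200.1] [0.555 0.065 0.302]
1.0 [302.  198.4] [0.558 0.085 0.316]
1.1 [295.3 196.8] [0.561 0.105 0.327]
1.2 [288.2 195.2] [0.564 0.127 0.336]
1.3 [280.8 193.6] [0.567 0.15  0.343]
1.4 [273.2 192.1] [0.57  0.173 0.348]
1.5 [265.6 190.7] [0.574 0.196 0.35 ]
tab px (322.7111111111111, 202.82222222222222)
grip [ 0.50029808 -0.33084694  0.01      ] tip [ 0.55014434 -0.36840459  0.002     ] -36.99691462234753 0.06241174584243551
```

```bash
cat >> h.py <<'E'
from scipy.spatial.transform import Rotation as Ro
def tool():
    o=bot.get_obs();q=o['tool_rot'];T=np.eye(4);T[:3,:3]=Ro.from_quat([q[1],q[2],q[3],q[0]]).as_matrix();T[:3,3]=o['eef_pos'];return T,o
def wsnap(f=None):
    T,o=tool();p=snap('wrist',f);p['pose']=T@np.array(p['hand_eye']);return p
def delta(xyz,ydeg):
    T,o=tool();d=T[:3,:3].T@(np.array(xyz)-T[:3,3])/.2
    cur=np.degrees(np.arctan2(T[1,1],T[0,1]));turn=-(((ydeg-cur)+180)%360-180)
    print('t',round(o['t'],2),'pos',np.round(T[:3,3],4),'ydeg',round(cur,2),'tilt',np.round(T[2,:2],4),'F',np.round(o['contact_force'],1),'| units',np.round(d,4),'turn',round(turn/360,4))
E
python3 - <<'E'
from h import *
p=snap('wrist');print(np.round(p['hand_eye'],3).tolist(),p['intrinsics'][0][0])
delta([.44,-.36,.3],-66);delta([.545,-.03,.40],-8)
E
```

```text
[[-0.001, -0.965, -0.261, 0.065], [1.0, -0.001, -0.0, 0.0], [0.0, -0.261, 0.965, -0.143], [0.0, 0.0, 0.0, 1.0]] 357.525258545443
t 1.15 pos [ 0.2757 -0.6162  0.2313] ydeg -65.89 tilt [0.     0.0001] F [ 0.1 -0.8 -0. ] | units [ 1.2728 -0.8335 -0.3434] turn 0.0003
t 1.15 pos [ 0.2757 -0.6162  0.2313] ydeg -65.89 tilt [0.     0.0001] F [ 0.1 -0.8 -0. ] | units [ 2.426  -2.1251 -0.8435] turn -0.1608
```

Emit:
{"op": "apply_moves", "data": {"deltas": [[1,[1.0,-0.83,-0.4],-0.16],[1,[1.0,-0.83,-0.4],-0.16],[1,[1.0,-0.83,-0.4],-0.16],[1,[1.0,-0.83,-0.4],-0.16],[1,[1.0,-0.83,-0.4],-0.16],[1,[1.0,-0.83,-0.4],-0.16],[1,[1.0,-0.83,-0.4],-0.16],[1,[1.0,-0.83,-0.4],-0.16],[1,[1.0,-0.83,-0.4],-0.16]]}}

```text
t: 2.05
eef_pos: [0.39, -0.3834, 0.3112]
tool_rot: [-0.0, 0.758, 0.653, -0.0]
contact_force: [0.3, -0.1, 0.4]
gripper_width: -0.001
grasp_force: 0.0
```

```bash
python3 - <<'E'
from h import *
p=wsnap('w1.png')
for t in('clip_grip','clip_seat','clip'):
    r=bot.look_for(p,t);print(t,[(np.round(x['point'],3).tolist(),round(x['confidence'],2)) for x in r[:2]])
np.savez('w1.npz',pose=p['pose'],K=p['intrinsics'])
print(proj(p,[.50,-.33,.01]))
delta([.545,-.03,.40],-8)
E
```

```text
clip_grip [([0.511, -0.338, 0.004], 0.7), ([0.499, -0.504, 0.017], 0.56)]
clip_seat [([0.418, -0.233, 0.013], 0.66), ([0.514, -0.34, 0.003], 0.56)]
clip [([0.512, -0.338, 0.006], 0.97)]
[399.50092835 100.58097224]
t 2.25 pos [ 0.39   -0.3834  0.311 ] ydeg -8.44 tilt [ 0.0003 -0.0005] F [0.4 0.3 0. ] | units [ 1.8618  0.5069 -0.4448] turn -0.0012
```

Emit:
{"op": "apply_moves", "data": {"deltas": [[1,[1.0,0.5,-0.45],0],[1,[1.0,0.5,-0.45],0],[1,[1.0,0.5,-0.45],0],[1,[1.0,0.5,-0.45],0],[1,[1.0,0.5,-0.45],0],[1,[1.0,0.5,-0.45],0]]}}

```text
t: 2.85
eef_pos: [0.5221, -0.1933, 0.4037]
tool_rot: [0.001, 0.754, 0.657, 0.003]
contact_force: [-0.2, 0.1, 0.3]
gripper_width: -0.0
grasp_force: 0.0
```

Emit:
{"op": "apply_moves", "data": {"deltas": [[1,[0.7,0,0],0],[1,[0.7,0,0],0],[1,[0.7,0,0],0],[1,[0.7,0,0],0],[1,[0.7,0,0],0]]}}

```text
t: 3.35
eef_pos: [0.5384, -0.0609, 0.4009]
tool_rot: [-0.0, 0.756, 0.654, -0.0]
contact_force: [0.7, -1.3, 0.6]
gripper_width: 0.003
grasp_force: 0.0
```

```bash
python3 - <<'E'
from h import *
p=wsnap('w2.png')
for t in('stud','bar_tab','stud_neck','hold_bar'):
    r=bot.look_for(p,t);print(t,[(np.round(x['point'],3).tolist(),round(x['confidence'],2)) for x in r[:2]])
np.savez('w2.npz',pose=p['pose'],K=p['intrinsics'])
delta([.545,-.03,.40],-8)
a=cv2.imread('pics/w1.png')[60:140,350:450];b=cv2.imread('pics/w2.png')
c=np.zeros((400+0,800,3),np.uint8)
c[:, :480]=b[:,80:560];c[:256,480:]=cv2.resize(a,(320,256),interpolation=cv2.INTER_CUBIC)
cv2.imwrite('pics/c2.png',c)
E
```

```text
stud [([0.548, -0.002, 0.038], 0.89)]
bar_tab [([0.56, 0.064, 0.22], 0.76), ([0.339, -0.241, 0.026], 0.29)]
stud_neck []
hold_bar [([0.557, 0.072, 0.217], 0.98)]
t 3.6 pos [ 0.5383 -0.0626  0.4011] ydeg -8.46 tilt [-0.0003 -0.0004] F [-0.9  0.2 -0.1] | units [0.1664 0.009  0.0053] turn -0.0013
```

View pics/c2.png

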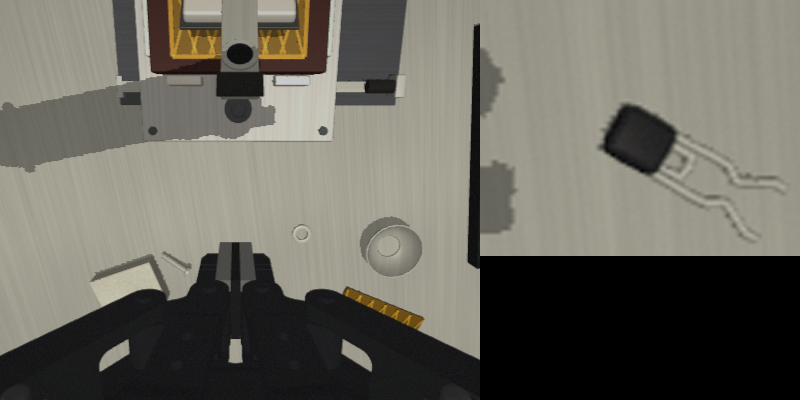

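The left part shows the tab at about (240,84), the stud head at (238,108), and plate screws at (153,131) and (323,131) (add 80 columns). On the right the clip's grip is at (640,139) and the tips at (784,186) and (754,238).

```bash
python3 - <<'E'
from h import *
w=np.load('w2.npz');p={'pose':w['pose'],'intrinsics':w['K']}
a=pix2plane(p,233,131,.03);b=pix2plane(p,403,131,.03);print(a,b,np.linalg.norm(a-b),np.degrees(np.arctan2(*(b-a)[1::-1])))
yaw=np.radians(-8.3);ex=np.array([np.cos(yaw),np.sin(yaw),0]);ey=np.array([-ex[1],ex[0],0])
print('stud from screws',(a+b)/2+.030*ey)
st=pix2plane(p,318,108,.135);print('stud top',st, 'footdisc',pix2plane(p,318,110,.03))
# subpixel of dark circle
h=st+.21*ey;h[2]=.112
for al in np.arange(.4,1.01,.1):
    d=-ey*np.cos(al)+np.array([0,0,1])*np.sin(al);n=ey*np.sin(al)+np.array([0,0,1])*np.cos(al)
    print(round(al,2),proj(p,h+.238*d+.006*n).round(1),(h+.238*d+.006*n).round(3),'hole',proj(p,h+.21*d+.006*n).round(1))
w=np.load('w1.npz');p={'pose':w['pose'],'intrinsics':w['K']}
G=pix2plane(p,399.7,103.1,.010);T=pix2plane(p,440,126,.002)
print('grip',G,'tip',T,np.degrees(np.arctan2(*(T-G)[1::-1])),np.linalg.norm((T-G)[:2]))
im=cv2.imread('pics/w2.png');cv2.imwrite('pics/z.png',cv2.resize(im[40:140,270:370],None,fx=5,fy=5,interpolation=cv2.INTER_CUBIC))
E
```

```text
[ 0.42717782 -0.01619898  0.03      ] [ 0.66529164 -0.05090552  0.03      ] 0.24062987094565524 -8.292810565496579
stud from screws [ 0.55056542 -0.00386648  0.03      ]
stud top [ 0.55004625 -0.00105119  0.135     ] footdisc [ 0.55032354 -0.00502574  0.03      ]
0.4 [318.6 116.8] [ 0.549 -0.008  0.21 ] hole [318.6  87.6]
0.5 [318.9 104.4] [0.551 0.003 0.231] hole [318.8  74.9]
0.6 [319.2  87.3] [0.552 0.016 0.251] hole [319.1  58.2]
0.7 [319.6  64.6] [0.555 0.03  0.27 ] hole [319.4  36.8]
0.8 [320.   35.1] [0.557 0.047 0.287] hole [319.7  10.2]
0.9 [320.4  -2.2] [0.56  0.065 0.302] hole [320.1 -22.2]
1.0 [320.9 -48.4] [0.563 0.085 0.316] hole [320.4 -61. ]
grip [ 0.4999809  -0.33293989  0.01      ] tip [ 0.54886219 -0.36800929  0.002     ] -35.65717279909716 0.060160146307482114
```

View pics/z.png

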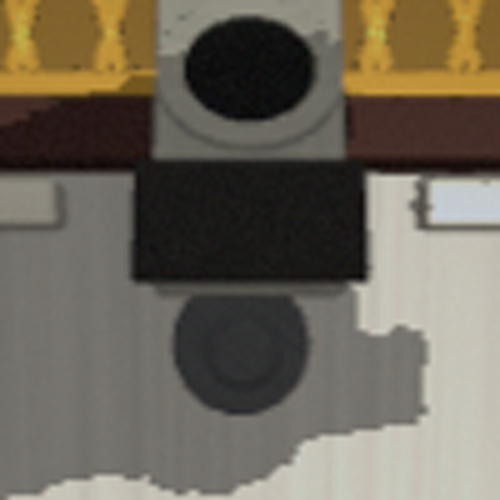

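Emit:
{"op": "apply_moves", "data": {"deltas": [[1,[0.37,0.02,0.3],0],[1,[0.37,0.02,0.6],0],[1,[0.37,0.02,0.6],0],[1,[0.37,0.02,0.6],0],[1,[0.37,0.02,0.6],0]]}}

```text
t: 4.1
eef_pos: [0.5532, 0.0108, 0.2815]
tool_rot: [-0.0, 0.757, 0.654, -0.0]
contact_force: [-0.5, 0.5, 1.4]
gripper_width: 0.003
grasp_force: 0.0
```

Emit:
{"op": "apply_moves", "data": {"deltas": [[1,[0.01,0,0.06],0],[1,[0.01,0,0.12],0],[1,[-0.02,0,0.17],0],[1,[-0.05,0,0.22],0],[1,[-0.08,0,0.275],0],[1,[-0.11,0,0.33],0],[1,[-0.13,0,0.39],0],[1,[-0.15,0,0.45],0],[1,[-0.165,0,0.51],0],[1,[-0.18,0,0.57],0],[1,[-0.19,0,0.63],0],[1,[-0.2,0,0.69],0]]}}

```text
t: 5.3
eef_pos: [0.5492, -0.031, 0.1447]
tool_rot: [0.003, 0.757, 0.653, 0.001]
contact_force: [-0.9, -4.5, 7.1]
gripper_width: 0.001
grasp_force: 3.3
```

```bash
python3 - <<'E'
from h import *
ey=np.array([.1443,.9895,0]);s=np.array([.5503,-.0042,.118])-.028*ey
delta(s,-8.3)
E
```

```text
t 5.3 pos [ 0.5492 -0.031   0.1447] ydeg -8.49 tilt [-0.0023  0.0048] F [-0.9 -4.5  7.1] | units [-0.0062 -0.0146  0.1336] turn -0.0005
```

Emit:
{"op": "apply_moves", "data": {"deltas": [[1,[-0.002,-0.01,0.02],0],[1,[-0.004,-0.01,0.04],0],[1,[-0.006,-0.01,0.055],0],[1,[-0.006,-0.01,0.07],0],[1,[-0.006,-0.01,0.08],0],[1,[-0.006,-0.01,0.09],0],[1,[-0.006,-0.01,0.097],0],[1,[-0.006,-0.01,0.104],0],[1,[-0.006,-0.01,0.111],0]]}}

```text
t: 6.2
eef_pos: [0.5466, -0.0314, 0.1226]
tool_rot: [0.002, 0.757, 0.653, 0.0]
contact_force: [-0.4, -5.1, 6.2]
gripper_width: 0.003
grasp_force: 3.2
```

Emit:
{"op": "apply_moves", "data": {"deltas": [[1,[0,0,0.004],0],[1,[0,0,0.008],0],[1,[0,0,0.012],0],[1,[0,0,0.016],0],[1,[0,0,0.02],0],[1,[0,0,0.024],0],[1,[0,0,0.028],0],[1,[0,0,0.032],0]]}}

```text
t: 7.0
eef_pos: [0.5478, -0.0316, 0.1179]
tool_rot: [0.003, 0.757, 0.653, 0.001]
contact_force: [-2.9, -6.4, 23.0]
gripper_width: -0.001
grasp_force: 11.7
```

Emit:
{"op": "apply_moves", "data": {"deltas": [[1,[0,0,-0.05],0],[1,[0,0,-0.25],0],[1,[-0.1,0,-0.5],0],[1,[-0.3,0,-0.7],0],[1,[-0.3,0,-0.7],0],[1,[-0.3,0,-0.7],0]]}}

```text
t: 7.6
eef_pos: [0.5371, -0.0899, 0.2563]
tool_rot: [0.001, 0.758, 0.653, 0.001]
contact_force: [-0.4, 0.0, -0.2]
gripper_width: -0.004
grasp_force: 0.0
```

```bash
python3 - <<'E'
from h import *
p=wsnap('w3.png');np.savez('w3.npz',pose=p['pose'],K=p['intrinsics'])
print(proj(p,[.5503,-.0042,.135]),proj(p,[.5463,-.032,.118]))
im=cv2.imread('pics/w3.png');cv2.imwrite('pics/z3.png',cv2.resize(im[0:200,200:440],None,fx=3,fy=3,interpolation=cv2.INTER_CUBIC))
delta([.502,-.334,.13],-126.3)
E
```

```text
[315.33288455  72.34828324] [315.44876554 113.09648045]
t 7.65 pos [ 0.5364 -0.0882  0.2547] ydeg -8.38 tilt [0.0002 0.0006] F [ 0.   0.9 -0.8] | units [-1.241   0.0087  0.6231] turn 0.3276
```

View pics/z3.png

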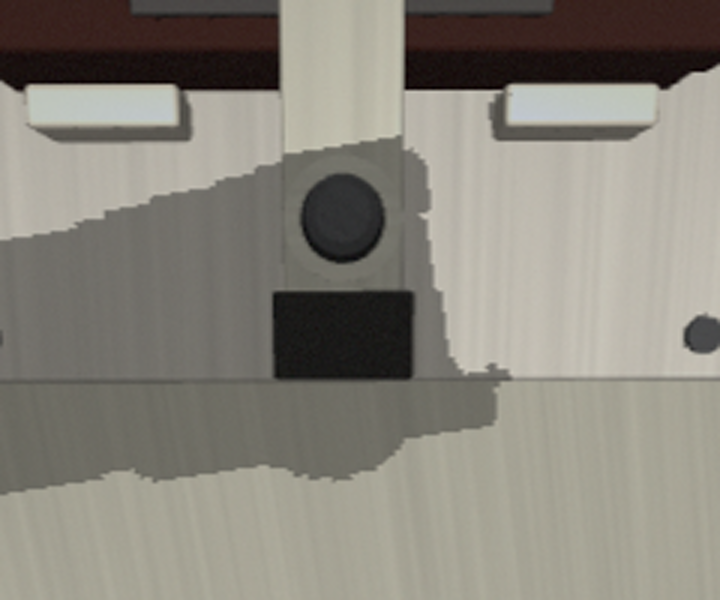

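Emit:
{"op": "apply_moves", "data": {"deltas": [[0.5,[-1.0,0.01,0.3],0.33],[0.5,[-1.0,0.01,0.3],0.33],[0.5,[-1.0,0.01,0.3],0.33],[0.5,[-1.0,0.01,0.3],0.33],[0.5,[-1.0,0.01,0.3],0.33],[0.5,[-1.0,0.01,0.3],0.33],[0.5,[-1.0,0.01,0.3],0.33],[0.5,[-1.0,0.01,0.3],0.33],[0.5,[-1.0,0.01,0.3],0.33],[0.5,[-1.0,0.01,0.3],0.33],[0.5,[-1.0,0.01,0.3],0.33],[0.5,[-1.0,0.01,0.3],0.33]]}}

```text
t: 8.85
eef_pos: [0.5093, -0.2838, 0.1923]
tool_rot: [-0.001, 0.982, -0.188, -0.002]
contact_force: [0.1, -0.7, -0.4]
gripper_width: 0.502
grasp_force: 0.0
```

```bash
python3 - <<'E'
from h import *
delta([.502,-.334,.13],-126.3)
E
```

```text
t 8.85 pos [ 0.5093 -0.2838  0.1923] ydeg -111.64 tilt [-0.004 -0.001] F [ 0.1 -0.7 -0.4] | units [0.0598 0.2472 0.311 ] turn 0.0407
```

Emit:
{"op": "apply_moves", "data": {"deltas": [[0.5,[0.06,0.25,0.31],0.041],[0.5,[0.06,0.25,0.31],0.041],[0.5,[0.06,0.25,0.31],0.041],[0.5,[0.06,0.25,0.31],0.041]]}}

```text
t: 9.25
eef_pos: [0.5022, -0.3351, 0.1307]
tool_rot: [-0.001, 0.951, -0.309, -0.002]
contact_force: [-0.2, 0.6, 1.0]
gripper_width: 0.502
grasp_force: 0.0
```

```bash
python3 - <<'E'
from h import *
p=wsnap('w4.png');np.savez('w4.npz',pose=p['pose'],K=p['intrinsics'])
print(proj(p,[.5,-.3329,.01]))
delta([.5,-.333,.13],-126.3)
E
```

```text
[313.96214515 197.08116023]
t 9.3 pos [ 0.5032 -0.335   0.1319] ydeg -125.97 tilt [-0.0018 -0.0009] F [0.7 0.2 0.3] | units [-0.0189  0.0012  0.0097] turn 0.0009
```

View pics/w4.png

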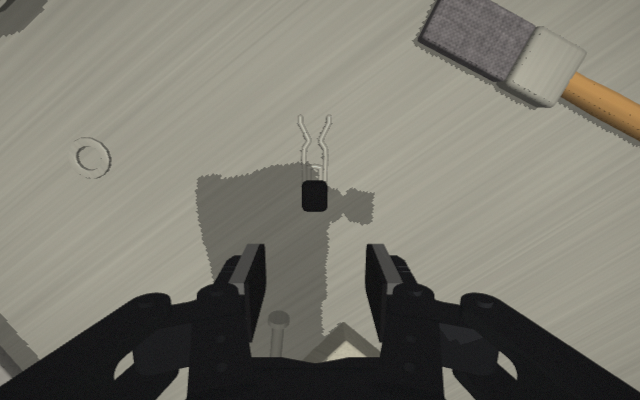

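The clip's grip is at (314.5,196) and the tips at (301,118) and (329,118), so it is lined up with the tool. The pin at (279,320) and a card-stack corner at (345,325) lie behind.

```bash
python3 - <<'E'
from h import *
w=np.load('w4.npz');p={'pose':w['pose'],'intrinsics':w['K']}
G=pix2plane(p,314.5,195.5,.012);T=pix2plane(p,315,118,.002)
print('grip',G,'tip',T,np.degrees(np.arctan2(*(T-G)[1::-1])),np.linalg.norm((T-G)[:2]))
T_,o=tool()
for n,u,v,z in(('pin',279,320,.008),('cards',345,325,.028),('cardsL',310,352,.028)):
    print(n,(T_[:3,:3].T@(pix2plane(p,u,v,z)-G)).round(3))
delta([G[0],G[1],.003],np.degrees(np.arctan2(*(T-G)[1::-1]))-90)
E
```

```text
grip [ 0.50118273 -0.33427673  0.012     ] tip [ 0.54683463 -0.3679682   0.002     ] -36.42762405023387 0.0567380944399001
pin [-0.11  -0.03   0.004]
cards [-0.101  0.024 -0.016]
cardsL [-0.126 -0.004 -0.016]
t 9.3 pos [ 0.5032 -0.335   0.1319] ydeg -125.97 tilt [-0.0018 -0.0009] F [0.7 0.2 0.3] | units [-0.0092  0.0034  0.6447] turn 0.0013
```

Emit:
{"op": "apply_moves", "data": {"deltas": [[0.5,[-0.015,0.003,0.25],0.001],[0.5,[-0.015,0.003,0.5],0.001],[0.5,[-0.015,0.003,0.6],0.001],[0.5,[-0.015,0.003,0.63],0.001],[0.5,[-0.015,0.003,0.64],0.001],[0.5,[-0.015,0.003,0.64],0.001]]}}

```text
t: 9.9
eef_pos: [0.5013, -0.336, 0.0063]
tool_rot: [0.0, 0.95, -0.313, 0.001]
contact_force: [1.0, -0.5, -0.1]
gripper_width: 0.502
grasp_force: 0.0
```

Emit:
{"op": "apply_moves", "data": {"deltas": [[0.65,[0,0,0],0],[0.8,[0,0,0],0],[0.9,[0,0,0],0],[1,[0,0,0],0],[1,[0,0,0],0],[1,[0,0,0],0]], "squeeze": 60}}

```text
t: 10.5
eef_pos: [0.5009, -0.3365, 0.0066]
tool_rot: [0.0, 0.95, -0.314, 0.001]
contact_force: [-1.7, 1.0, 6.9]
gripper_width: 0.205
grasp_force: 58.3
```

```bash
python3 - <<'E'
from h import *
delta([.50,-.333,.2],-98.3)
E
```

```text
t 10.5 pos [ 0.5009 -0.3365  0.0066] ydeg -126.54 tilt [ 0.0027 -0.0006] F [-1.7  1.   6.9] | units [-0.0114 -0.0117 -0.967 ] turn -0.0785
```

Emit:
{"op": "apply_moves", "data": {"deltas": [[0.7,[0,0,0],0],[0.6,[0,0,0.01],0],[0.6,[0,0,0.022],0],[0.6,[0,0,0.022],0],[0.6,[0,0,0.022],0]]}}

```text
t: 11.0
eef_pos: [0.4996, -0.3358, 0.0]
tool_rot: [-0.0, 0.95, -0.314, -0.0]
contact_force: [0.1, -0.3, -0.5]
gripper_width: 0.398
grasp_force: 0.0
```

Emit:
{"op": "apply_moves", "data": {"deltas": [[0.7,[0,0,0],0],[0.8,[0,0,0],0],[0.9,[0,0,0],0],[1,[0,0,0],0],[1,[0,0,0],0],[1,[0,0,0],0]]}}

```text
t: 11.6
eef_pos: [0.5, -0.336, 0.0005]
tool_rot: [0.0, 0.95, -0.314, 0.0]
contact_force: [-1.0, 0.0, 3.8]
gripper_width: 0.214
grasp_force: 60.4
```

Emit:
{"op": "apply_moves", "data": {"deltas": [[1,[0,0,-0.1],0],[1,[0,0,-0.3],0],[1,[-0.1,-0.1,-0.5],-0.01],[1,[-0.3,-0.35,-0.7],-0.03],[1,[-0.45,-0.5,-0.85],-0.055],[1,[-0.55,-0.65,-0.85],-0.0785],[1,[-0.55,-0.65,-0.85],-0.0785],[1,[-0.55,-0.65,-0.85],-0.0785],[1,[-0.55,-0.65,-0.85],-0.0785]]}}

```text
t: 12.5
eef_pos: [0.4884, -0.1672, 0.1698]
tool_rot: [0.0, 0.997, -0.073, -0.0]
contact_force: [-0.4, -0.6, -1.0]
gripper_width: 0.213
grasp_force: 58.9
```

```bash
python3 - <<'E'
from h import *
p=wsnap('w5.png');np.savez('w5.npz',pose=p['pose'],K=p['intrinsics'],hand=np.array(p['hand_eye']))
im=cv2.imread('pics/w5.png')
T,o=tool();print([proj(p,(T@[x,0,-.002,1])[:3]).round(1) for x in(0,.033,.061)])
cv2.imwrite('pics/z5.png',cv2.resize(im[150:350,220:420],None,fx=3,fy=3,interpolation=cv2.INTER_CUBIC))
delta([.4656,.0088,.16],-98.3);print(o['gripper_width'],o['grasp_force'])
E
```

```text
[array([315.2, 262.5]), array([315.3, 187.7]), array([315.3, 117. ])]
t 12.55 pos [ 0.4882 -0.1678  0.1695] ydeg -98.46 tilt [-0.0012  0.0007] F [ 0.8  0.4 -0. ] | units [-0.2418 -0.8565  0.0474] turn -0.0005
0.21388675371382446 58.905903697013855
```

View pics/z5.png

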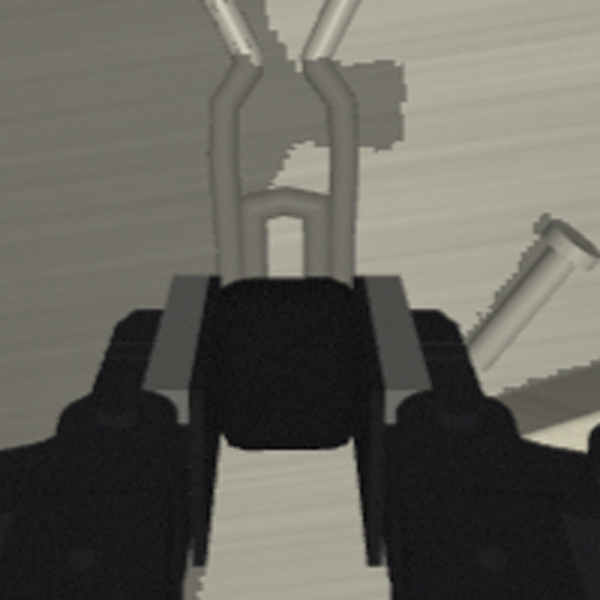

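Emit:
{"op": "apply_moves", "data": {"deltas": [[1,[-0.1,-0.25,0],0],[1,[-0.22,-0.5,0],0],[1,[-0.225,-0.7,0.02],0],[1,[-0.225,-0.855,0.045],0],[1,[-0.225,-0.855,0.045],0],[1,[-0.225,-0.855,0.045],0],[1,[-0.225,-0.855,0.045],0]]}}

```text
t: 13.25
eef_pos: [0.4689, 0.0074, 0.1608]
tool_rot: [0.0, 0.997, -0.074, -0.001]
contact_force: [0.6, -0.8, -0.6]
gripper_width: 0.216
grasp_force: 58.9
```

```bash
python3 - <<'E'
from h import *
p=wsnap('w6.png');np.savez('w6.npz',pose=p['pose'],K=p['intrinsics'])
print(proj(p,[.5497,-.0035,.135]))
im=cv2.imread('pics/w6.png');cv2.imwrite('pics/z6.png',cv2.resize(im[0:240,200:440],None,fx=2.5,fy=2.5,interpolation=cv2.INTER_CUBIC))
delta([.4693,.0082,.120],-98.3)
E
```

```text
[311.2985545   67.24713814]
t 13.3 pos [0.4689 0.0075 0.1609] ydeg -98.51 tilt [-0.0007  0.0008] F [-1.3  0.2 -0.7] | units [ 0.0014 -0.0039  0.2047] turn -0.0006
```

View pics/z6.png

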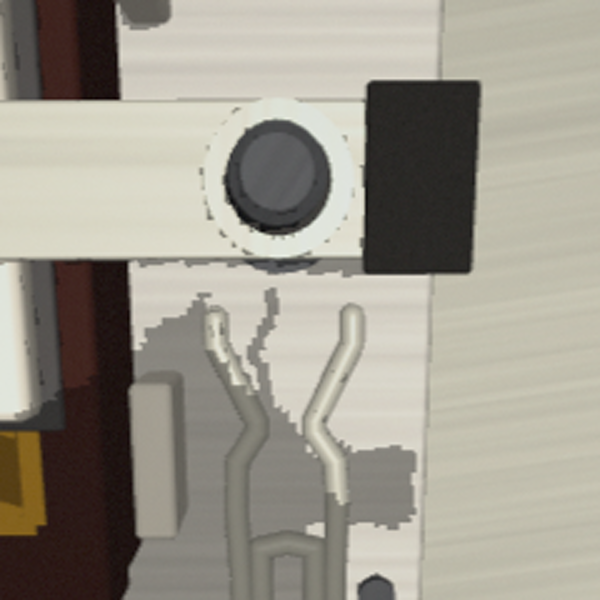

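```bash
python3 - <<'E'
from h import *
w=np.load('w6.npz');p={'pose':w['pose'],'intrinsics':w['K']}
ex=np.array([.9895,-.1443,0]);ey=np.array([.1443,.9895,0])
st=pix2plane(p,311.6,67.0,.135)
for n,u,v in(('tips',313.6,126),('throat',314.8,169.5),('wire',315,217)):
    d=pix2plane(p,u,v,.1625)-st;print(n,(d@ex).round(4),(d@ey).round(4))
print(st)
E
```

```text
tips -0.0241 -0.0009
throat -0.0412 -0.0013
wire -0.0612 -0.0013
[ 0.54978235 -0.00364822  0.135     ]
```

Emit:
{"op": "apply_moves", "data": {"deltas": [[1,[0,-0.005,0.1],0],[1,[0,-0.005,0.18],0],[1,[0,-0.005,0.205],0],[1,[0,-0.005,0.205],0],[1,[0,-0.005,0.205],0]]}}

```text
t: 13.8
eef_pos: [0.4695, 0.0101, 0.1208]
tool_rot: [0.0, 0.997, -0.073, 0.0]
contact_force: [0.6, -0.6, 0.3]
gripper_width: 0.215
grasp_force: 58.9
```

```bash
python3 - <<'E'
from h import *
for i in range(4):
    bot.read_camera('wrist');delta([.4693,.0082,.120],-98.3)
E
```

```text
t 13.85 pos [0.4697 0.0103 0.121 ] ydeg -98.33 tilt [ 0.0012 -0.0002] F [ 0.1  0.7 -0.2] | units [-0.0004  0.0108  0.005 ] turn -0.0001
t 13.9 pos [0.4697 0.0105 0.1211] ydeg -98.32 tilt [ 0.0014 -0.0002] F [-0.1  0.6 -0.8] | units [-0.0004  0.0116  0.0053] turn -0.0
t 13.95 pos [0.4696 0.0106 0.121 ] ydeg -98.3 tilt [ 0.0014 -0.0002] F [-0.5  0.2 -0.7] | units [0.     0.012  0.0051] turn -0.0
t 14.0 pos [0.4696 0.0106 0.1209] ydeg -98.3 tilt [ 0.0012 -0.0002] F [ 0.7 -0.2  0.1] | units [0.0005 0.0122 0.0046] turn 0.0
```

Emit:
{"op": "apply_moves", "data": {"deltas": [[1,[0,0.01,0.005],0],[1,[0.02,0.01,0.005],0],[1,[0.04,0.01,0.005],0],[1,[0.06,0.01,0.005],0],[1,[0.08,0.01,0.005],0],[1,[0.1,0.01,0.005],0],[1,[0.1,0.01,0.005],0],[1,[0.1,0.01,0.005],0]]}}

```text
t: 14.8
eef_pos: [0.4886, 0.0058, 0.1192]
tool_rot: [0.0, 0.997, -0.072, -0.0]
contact_force: [-0.2, -0.6, 0.0]
gripper_width: 0.213
grasp_force: 58.9
```

```bash
cat >> h.py <<'E'
def rel(n=3):
    for i in range(n):
        T,o=tool();d=T[:3,3]-np.array([.5498,-.0036,0]);F=np.array(o['contact_force'])
        ex=np.array([.9895,-.1443,0]);ey=np.array([.1443,.9895,0])
        print('t',round(o['t'],2),'ex,ey,z',np.round([d@ex,d@ey,d[2]],4),'F',np.round([F@ex,F@ey,F[2]],1),'w',round(o['gripper_width'],3))
        if i<n-1: bot.read_camera('wrist')
E
python3 -c "
from h import *
rel(3)"
```

```text
t 14.8 ex,ey,z [-0.0619  0.0005  0.1192] F [-0.1 -0.6  0. ] w 0.213
t 14.85 ex,ey,z [-0.0621  0.0005  0.1192] F [ 0.5 -0.8 -0.4] w 0.207
t 14.9 ex,ey,z [-0.0622  0.0005  0.1192] F [-0.5  0.  -0.1] w 0.21
```

Emit:
{"op": "apply_moves", "data": {"deltas": [[1,[0.012,0,0],0],[1,[0.025,0,0],0],[1,[0.037,0,0],0],[1,[0.05,0,0],0],[1,[0.062,0,0],0],[1,[0.075,0,0],0],[1,[0.087,0,0],0],[1,[0.1,0,0],0],[1,[0.112,0,0],0],[1,[0.125,0,0],0]]}}

```text
t: 15.9
eef_pos: [0.5133, 0.0022, 0.1192]
tool_rot: [0.0, 0.997, -0.072, -0.0]
contact_force: [-2.7, 0.0, -1.3]
gripper_width: 0.217
grasp_force: 58.8
```

```bash
python3 -c "
from h import *
rel(3)"
```

```text
t 15.9 ex,ey,z [-0.0369  0.0004  0.1192] F [-2.6 -0.3 -1.3] w 0.217
t 15.95 ex,ey,z [-0.0362  0.0005  0.1194] F [-1.5 -0.2 -0.3] w 0.214
t 16.0 ex,ey,z [-0.0361  0.0006  0.1195] F [-0.7 -0.2 -1.2] w 0.215
```

Emit:
{"op": "apply_moves", "data": {"deltas": [[1,[0.012,0,0],0],[1,[0.025,0,0],0],[1,[0.037,0,0],0],[1,[0.05,0,0],0]]}}

```text
t: 16.4
eef_pos: [0.5234, 0.0008, 0.1193]
tool_rot: [0.0, 0.997, -0.072, -0.0]
contact_force: [-1.7, 0.4, -0.3]
gripper_width: 0.212
grasp_force: 58.9
```

Emit:
{"op": "apply_moves", "data": {"deltas": [[1,[0.012,0,0],0],[1,[0.025,0,0],0],[1,[0.037,0,0],0]]}}

```text
t: 16.7
eef_pos: [0.5308, -0.0003, 0.1193]
tool_rot: [0.0, 0.997, -0.072, 0.0]
contact_force: [-1.8, -0.1, -1.0]
gripper_width: 0.213
grasp_force: 58.9
```

Emit:
{"op": "apply_moves", "data": {"deltas": [[1,[0.012,0,0],0],[1,[0.025,0,0],0],[1,[0.037,0,0],0]]}}

```text
t: 17.0
eef_pos: [0.5381, -0.0014, 0.1193]
tool_rot: [-0.0, 0.997, -0.072, 0.0]
contact_force: [-2.4, -0.2, -0.3]
gripper_width: 0.21
grasp_force: 58.9
```

Emit:
{"op": "apply_moves", "data": {"deltas": [[1,[0.012,0,0],0],[1,[0.025,0,0],0]]}}

```text
t: 17.2
eef_pos: [0.5429, -0.0021, 0.1193]
tool_rot: [0.0, 0.997, -0.072, -0.0]
contact_force: [-3.0, -0.1, -1.4]
gripper_width: 0.214
grasp_force: 58.9
```

Emit:
{"op": "apply_moves", "data": {"deltas": [[1,[0.01,0,0],0],[1,[0.02,0,0],0]]}}

```text
t: 17.4
eef_pos: [0.5466, -0.0026, 0.1192]
tool_rot: [0.0, 0.997, -0.072, -0.0]
contact_force: [-4.3, 0.0, 0.4]
gripper_width: 0.214
grasp_force: 58.9
```

Emit:
{"op": "apply_moves", "data": {"deltas": [[1,[0.01,0,0],0],[1,[0.02,0,0],0]]}}

```text
t: 17.6
eef_pos: [0.5486, -0.003, 0.1186]
tool_rot: [0.0, 0.997, -0.072, -0.002]
contact_force: [-8.6, 1.1, 1.2]
gripper_width: 0.213
grasp_force: 59.2
```

Emit:
{"op": "apply_moves", "data": {"deltas": [[1,[0.004,0,0],0],[1,[0.008,0,0],0]]}}

```text
t: 17.8
eef_pos: [0.55, -0.0032, 0.1186]
tool_rot: [0.0, 0.997, -0.072, -0.002]
contact_force: [-7.9, 0.9, 1.4]
gripper_width: 0.214
grasp_force: 59.1
```

```bash
python3 -c "
from h import *
rel(2)"
```

```text
t 17.8 ex,ey,z [0.0002 0.0004 0.1186] F [-8.  -0.3  1.4] w 0.214
t 17.85 ex,ey,z [0.0006 0.0005 0.1187] F [-5.8 -0.4  1.3] w 0.215
```

Emit:
{"op": "apply_moves", "data": {"deltas": [[1,[0.005,0,0],0],[1,[0.01,0,0],0]]}}

```text
t: 18.05
eef_pos: [0.5535, -0.0036, 0.119]
tool_rot: [0.0, 0.997, -0.072, -0.001]
contact_force: [-3.5, 0.5, -1.4]
gripper_width: 0.212
grasp_force: 58.9
```

Emit:
{"op": "apply_moves", "data": {"deltas": [[1,[0.005,0,0],0],[1,[0.01,0,0],0]]}}

```text
t: 18.25
eef_pos: [0.5585, -0.0042, 0.12]
tool_rot: [-0.0, 0.997, -0.072, 0.002]
contact_force: [3.2, -2.1, 0.6]
gripper_width: 0.215
grasp_force: 58.9
```

Emit:
{"op": "apply_moves", "data": {"deltas": [[1,[0.004,0,0],0],[1,[0.004,0,0],0]]}}

```text
t: 18.45
eef_pos: [0.5587, -0.0042, 0.12]
tool_rot: [-0.0, 0.997, -0.072, 0.001]
contact_force: [1.3, -0.7, 0.3]
gripper_width: 0.214
grasp_force: 59.0
```

```bash
python3 -c "
from h import *
rel(3)"
```

```text
t 18.45 ex,ey,z [0.0089 0.0007 0.12  ] F [ 1.4 -0.5  0.3] w 0.214
t 18.5 ex,ey,z [0.0084 0.0007 0.1198] F [2.5 0.5 0.4] w 0.213
t 18.55 ex,ey,z [0.008  0.0006 0.1197] F [ 1.9  0.6 -0.3] w 0.215
```

Emit:
{"op": "apply_moves", "data": {"deltas": [[1,[0.005,0,0.003],0],[1,[0.008,0,0.005],0],[1,[0.008,0,0.005],0]]}}

```text
t: 18.85
eef_pos: [0.5582, -0.0042, 0.1183]
tool_rot: [0.0, 0.997, -0.072, -0.0]
contact_force: [-1.7, -0.8, 3.4]
gripper_width: 0.215
grasp_force: 59.3
```

```bash
python3 - <<'E'
from h import *
rel(3)
p=wsnap('w7.png');np.savez('w7.npz',pose=p['pose'],K=p['intrinsics'])
q=snap('top','t7.png');a=cv2.imread('pics/w7.png')[60:300,200:440];b=cv2.imread('pics/t7.png')[150:250,270:370]
cv2.imwrite('pics/z7.png',np.hstack([cv2.resize(a,(500,500),interpolation=cv2.INTER_CUBIC),cv2.resize(b,(300,500)[::-1] and (300,300)) if 0 else np.vstack([cv2.resize(b,(300,300)),np.zeros((200,300,3),np.uint8)])]))
E
```

```text
t 18.85 ex,ey,z [0.0084 0.0006 0.1183] F [-1.5 -1.   3.4] w 0.215
t 18.9 ex,ey,z [0.0085 0.0006 0.1183] F [-2.1 -0.6  3.2] w 0.211
t 18.95 ex,ey,z [0.0084 0.0006 0.1183] F [-1.5 -0.4  4.4] w 0.217
```

View pics/z7.png

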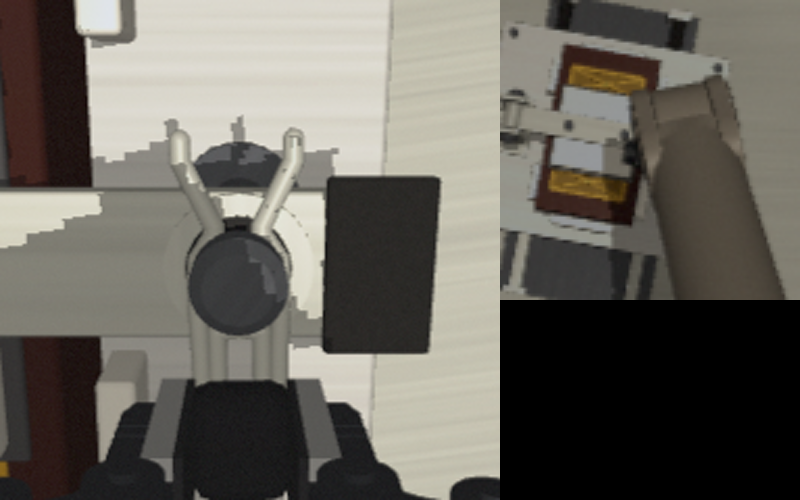

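The clip straddles the neck with its throat behind the head at about (238,233), and the head centre is at about (239,285). It lies flat on the boss. I'll check the seat distance numerically.

```bash
python3 - <<'E'
from h import *
w=np.load('w7.npz');p={'pose':w['pose'],'intrinsics':w['K']}
ex=np.array([.9895,-.1443,0]);k=240/500
f=lambda u,v,z:pix2plane(p,200+u*k,60+v*k,z)
st=f(239,284,.135)
for n,u,v in(('tips',236,138),('throat',238,232)):print(n,((f(u,v,.121)-st)@ex).round(4))
print('tab-centre',((f(382,265,.118)-st)@ex).round(4))
rel(1)
E
```

```text
tips 0.0243
throat 0.0067
tab-centre -0.0005
t 19.05 ex,ey,z [0.0085 0.0006 0.1183] F [-1.8 -0.5  3.3] w 0.212
```

Emit:
{"op": "apply_moves", "data": {"deltas": [[1,[0.004,0,0],0],[1,[0.008,0,0],0],[1,[0.008,0,0],0]]}}

```text
t: 19.35
eef_pos: [0.5604, -0.0046, 0.1183]
tool_rot: [-0.0, 0.997, -0.072, 0.0]
contact_force: [-1.0, 1.0, 4.3]
gripper_width: 0.212
grasp_force: 59.4
```

```bash
python3 -c "
from h import *
rel(3)"
```

```text
t 19.35 ex,ey,z [0.0106 0.0006 0.1183] F [-1.1  0.9  4.3] w 0.212
t 19.4 ex,ey,z [0.0106 0.0006 0.1183] F [-1.3 -0.1  3.1] w 0.212
t 19.45 ex,ey,z [0.0106 0.0006 0.1183] F [-1.5  0.5  4.5] w 0.214
```

```bash
cat >> h.py <<'E'
def track(ref,cur):
    a=cv2.imread('pics/'+ref,0);b=cv2.imread('pics/'+cur,0)
    for n,(u0,u1,v0,v1) in dict(tab=(345,420,135,240),grip=(270,360,235,290),tips=(280,350,115,165)).items():
        m=cv2.matchTemplate(b[v0-20:v1+20,u0-20:u1+20],a[v0:v1,u0:u1],cv2.TM_CCOEFF_NORMED)
        _,s,_,l=cv2.minMaxLoc(m);print(n,'shift px',l[0]-20,l[1]-20,round(s,3))
E
python3 -c "
from h import *
p=wsnap('w8.png');track('w7.png','w8.png');rel(1)"
```

```text
tab shift px 0 3 0.991
grip shift px 0 0 0.999
tips shift px 0 3 0.926
t 19.5 ex,ey,z [0.0106 0.0006 0.1183] F [-1.1  0.1  3.5] w 0.214
```

Emit:
{"op": "apply_moves", "data": {"deltas": [[1,[0,0,-0.004],0],[1,[0,0,-0.004],0]]}}

```text
t: 19.7
eef_pos: [0.5602, -0.0047, 0.1189]
tool_rot: [0.0, 0.997, -0.072, -0.0]
contact_force: [0.5, 0.3, -1.4]
gripper_width: 0.214
grasp_force: 58.9
```

```bash
python3 -c "
from h import *
rel(5)"
```

```text
t 19.7 ex,ey,z [0.0105 0.0004 0.1189] F [ 0.4  0.4 -1.4] w 0.214
t 19.75 ex,ey,z [0.0104 0.0004 0.1189] F [-0.9 -0.8 -0.5] w 0.211
t 19.8 ex,ey,z [0.0104 0.0004 0.1189] F [-0.2  0.2 -0.6] w 0.209
t 19.85 ex,ey,z [0.0104 0.0004 0.1189] F [ 0.1 -0.1 -0.1] w 0.213
t 19.9 ex,ey,z [0.0104 0.0005 0.1189] F [ 0.1 -0.3 -0.5] w 0.212
```

Emit:
{"op": "apply_moves", "data": {"deltas": [[1,[0.004,0,0],0],[1,[0.004,0,0],0]]}}

```text
t: 20.1
eef_pos: [0.5611, -0.0048, 0.1191]
tool_rot: [0.0, 0.997, -0.072, 0.0]
contact_force: [-0.1, 0.3, -0.5]
gripper_width: 0.211
grasp_force: 58.9
```

```bash
python3 -c "
from h import *
rel(4)"
```

```text
t 20.1 ex,ey,z [0.0114 0.0005 0.1191] F [-0.2  0.2 -0.5] w 0.211
t 20.15 ex,ey,z [0.0113 0.0004 0.119 ] F [-0.6  0.2 -0.5] w 0.212
t 20.2 ex,ey,z [0.0113 0.0005 0.1191] F [-0.4 -0.4 -0.7] w 0.214
t 20.25 ex,ey,z [0.0113 0.0005 0.1191] F [ 0.5  0.1 -0.9] w 0.214
```

Emit:
{"op": "apply_moves", "data": {"deltas": [[1,[0.003,0,0],0],[1,[0.005,0,0],0],[1,[0.005,0,0],0]]}}

```text
t: 20.55
eef_pos: [0.5621, -0.0049, 0.1191]
tool_rot: [-0.0, 0.997, -0.072, 0.0]
contact_force: [0.0, -0.6, -0.1]
gripper_width: 0.206
grasp_force: 58.9
```

```bash
python3 -c "
from h import *
rel(4);p=wsnap('w9.png');track('w7.png','w9.png')"
```

```text
t 20.55 ex,ey,z [0.0124 0.0005 0.1191] F [ 0.1 -0.6 -0.1] w 0.206
t 20.6 ex,ey,z [0.0123 0.0005 0.1191] F [-1.1  0.5 -0.8] w 0.214
t 20.65 ex,ey,z [0.0123 0.0005 0.1191] F [-0.2  0.2 -0. ] w 0.218
t 20.7 ex,ey,z [0.0123 0.0005 0.1191] F [1.  0.7 0.4] w 0.218
tab shift px -1 6 0.973
grip shift px 0 0 0.995
tips shift px -1 5 0.849
```

Emit:
{"op": "apply_moves", "data": {"deltas": [[1,[0.003,0,0],0],[1,[0.005,0,0],0],[1,[0.005,0,0],0]]}}

```text
t: 21.05
eef_pos: [0.5627, -0.005, 0.119]
tool_rot: [0.0, 0.997, -0.072, -0.0]
contact_force: [-1.0, 0.5, -0.1]
gripper_width: 0.213
grasp_force: 59.0
```

```bash
python3 -c "
from h import *
rel(4)"
```

```text
t 21.05 ex,ey,z [0.0129 0.0005 0.119 ] F [-1.   0.4 -0.1] w 0.213
t 21.1 ex,ey,z [0.0129 0.0005 0.119 ] F [-0.4  0.6 -0.5] w 0.21
t 21.15 ex,ey,z [0.013  0.0005 0.119 ] F [-2.   0.3 -0.6] w 0.212
t 21.2 ex,ey,z [0.013  0.0005 0.119 ] F [-1.8  0.  -0.2] w 0.214
```

Emit:
{"op": "apply_moves", "data": {"deltas": [[1,[0.004,0,0],0],[1,[0.004,0,0],0]]}}

```text
t: 21.4
eef_pos: [0.5637, -0.0051, 0.119]
tool_rot: [0.0, 0.997, -0.072, -0.0]
contact_force: [-1.5, -0.1, -0.3]
gripper_width: 0.217
grasp_force: 58.9
```

```bash
python3 -c "
from h import *
rel(3)"
```

```text
t 21.4 ex,ey,z [0.014  0.0005 0.119 ] F [-1.5 -0.3 -0.3] w 0.217
t 21.45 ex,ey,z [0.014  0.0005 0.119 ] F [-1.  -0.3 -0.1] w 0.212
t 21.5 ex,ey,z [0.014  0.0005 0.119 ] F [-1.3 -0.5 -0.7] w 0.218
```

```bash
python3 -c "
from h import *
p=wsnap('w10.png');track('w7.png','w10.png');track('w9.png','w10.png')"
```

```text
tab shift px -1 8 0.968
grip shift px 0 0 0.983
tips shift px -1 6 0.815
tab shift px 0 2 0.991
grip shift px 0 0 0.99
tips shift px 0 1 0.964
```

```bash
cat >> h.py <<'E'
def tabw(f,p):
    a=cv2.imread('pics/w7.png');b=cv2.imread('pics/'+f)
    u0,u1,v0,v1=345,420,135,240;up=lambda x:cv2.resize(x,None,fx=8,fy=8,interpolation=cv2.INTER_CUBIC)
    m=cv2.matchTemplate(up(b[v0-5:v1+15,u0-8:u1+8]),up(a[v0:v1,u0:u1]),cv2.TM_CCOEFF_NORMED)
    _,s,_,l=cv2.minMaxLoc(m);du,dv=l[0]/8-8,l[1]/8-5
    X=pix2plane(p,383.5+du,187+dv,.118);print(f,'px',du,dv,round(s,3),'tab ex',round(float((X-[.5498,-.0036,0])@[.9895,-.1443,0]),4))
E
python3 -c "
from h import *
w=np.load('w7.npz');tabw('w7.png',{'pose':w['pose'],'intrinsics':w['K']})
p=wsnap('w10.png');tabw('w10.png',p);rel(1)
# w8 pose approx: shift of w10 pose
for f,e in(('w8.png',.0106),('w9.png',.0123)):
    q=dict(p);P=p['pose'].copy();P[:3,3]+=(e-.0140)*np.array([.9895,-.1443,0]);q['pose']=P;tabw(f,q)"
```

```text
w7.png px 0.0 0.0 1.0 tab ex 0.0412
w10.png px -0.875 8.0 0.969 tab ex 0.0432
t 21.6 ex,ey,z [0.014  0.0005 0.119 ] F [-1.8 -0.5 -0.1] w 0.214
w8.png px -0.125 3.25 0.992 tab ex 0.0418
w9.png px -0.75 6.5 0.977 tab ex 0.0421
```

Emit:
{"op": "apply_moves", "data": {"deltas": [[1,[0.003,0,0],0],[1,[0.006,0,0],0],[1,[0.006,0,0],0]]}}

```text
t: 21.9
eef_pos: [0.5651, -0.0053, 0.1191]
tool_rot: [0.0, 0.997, -0.072, 0.0]
contact_force: [-2.4, 0.6, -0.6]
gripper_width: 0.216
grasp_force: 58.9
```

```bash
python3 -c "
from h import *
rel(2);p=wsnap('w11.png');tabw('w11.png',p)"
```

```text
t 21.9 ex,ey,z [0.0154 0.0005 0.1191] F [-2.4  0.2 -0.6] w 0.216
t 21.95 ex,ey,z [0.0153 0.0005 0.1191] F [-1.3 -0.4 -1. ] w 0.212
w11.png px -0.875 8.0 0.969 tab ex 0.0445
```

Emit:
{"op": "apply_moves", "data": {"deltas": [[1,[0.004,0,0],0],[1,[0.008,0,0],0]]}}

```text
t: 22.2
eef_pos: [0.5654, -0.0054, 0.1187]
tool_rot: [0.0, 0.997, -0.072, -0.001]
contact_force: [-5.2, 1.3, -0.8]
gripper_width: 0.215
grasp_force: 59.0
```

Emit:
{"op": "apply_moves", "data": {"deltas": [[1,[0.004,0,0],0],[1,[0.006,0,0],0]]}}

```text
t: 22.4
eef_pos: [0.5654, -0.0055, 0.1185]
tool_rot: [0.0, 0.997, -0.072, -0.002]
contact_force: [-8.2, 1.0, 4.3]
gripper_width: 0.214
grasp_force: 59.4
```

Emit:
{"op": "apply_moves", "data": {"deltas": [[1,[-0.01,0,0],0],[1,[-0.02,0,0.002],0],[1,[-0.02,0,0.002],0]]}}

```text
t: 22.7
eef_pos: [0.5646, -0.0052, 0.1191]
tool_rot: [-0.0, 0.997, -0.072, 0.001]
contact_force: [0.1, -0.5, -0.1]
gripper_width: 0.216
grasp_force: 58.9
```

```bash
python3 -c "
from h import *
rel(3);p=wsnap('w12.png');tabw('w12.png',p)"
```

```text
t 22.7 ex,ey,z [0.0149 0.0006 0.1191] F [ 0.1 -0.5 -0.1] w 0.216
t 22.75 ex,ey,z [0.0149 0.0006 0.1191] F [ 0.8  0.6 -0.6] w 0.211
t 22.8 ex,ey,z [0.0149 0.0006 0.1191] F [-0.1 -0.3 -0. ] w 0.214
w12.png px -0.625 7.0 0.972 tab ex 0.0445
```

Emit:
{"op": "apply_moves", "data": {"deltas": [[1,[-0.004,0,0.001],0],[1,[-0.008,0,0.002],0],[1,[-0.008,0,0.002],0]]}}

```text
t: 23.15
eef_pos: [0.5625, -0.0049, 0.1185]
tool_rot: [-0.0, 0.997, -0.072, 0.0]
contact_force: [-0.2, 0.3, -0.8]
gripper_width: 0.211
grasp_force: 59.0
```

```bash
python3 -c "
from h import *
rel(3);p=wsnap('w13.png');tabw('w13.png',p)"
```

```text
t 23.15 ex,ey,z [0.0127 0.0006 0.1185] F [-0.2  0.3 -0.8] w 0.211
t 23.2 ex,ey,z [0.0127 0.0006 0.1185] F [1.  0.6 0.5] w 0.214
t 23.25 ex,ey,z [0.0127 0.0006 0.1185] F [0.  0.3 0.5] w 0.216
w13.png px -0.25 2.375 0.992 tab ex 0.0444
```

Emit:
{"op": "apply_moves", "data": {"deltas": [[0.76,[0,0,0],0],[0.72,[0,0,0],0],[0.65,[0,0,0],0],[0.55,[0,0,0],0],[0.55,[0,0,0],0],[0.55,[0,0,-0.1],0],[0.55,[-0.1,0,-0.3],0],[0.55,[-0.3,0,-0.5],0],[0.55,[-0.3,0,-0.5],0],[0.55,[-0.3,0,-0.5],0]], "squeeze": 20}}

```text
t: 24.3
eef_pos: [0.503, 0.0038, 0.2196]
tool_rot: [0.0, 0.997, -0.072, 0.001]
contact_force: [0.1, -1.0, -0.5]
gripper_width: 0.449
grasp_force: 0.0
```

```bash
python3 - <<'E'
from h import *
rel(1);p=wsnap('w14.png');np.savez('w14.npz',pose=p['pose'],K=p['intrinsics'])
for t in('clip','clip_grip','clip_seat','stud','bar_tab','stud_neck'):
    r=bot.look_for(p,t);print(t,[(np.round(x['point'],4).tolist(),round(x['confidence'],2)) for x in r[:2]])
ex=np.array([.9895,-.1443,0]);st=np.array([.5498,-.0036,0])+.0449*ex
for n,X in(('head',st+[0,0,.135]),('grip',st-.033*ex+[0,0,.130]),('tip',st+.028*ex+[0,0,.12])):print(n,proj(p,X).round(1))
print(bot.look_for(snap('scene','s14.png'),'clip')[:1])
E
```

```text
t 24.3 ex,ey,z [-0.0474  0.0006  0.2196] F [ 0.3 -0.9 -0.5] w 0.449
clip [([0.5727, -0.0095, 0.1258], 0.55)]
clip_grip [([0.57, -0.0077, 0.1289], 0.94)]
clip_seat [([0.5745, -0.0055, 0.1269], 0.85), ([0.6071, 0.0872, 0.1185], 0.47)]
stud [([0.5917, -0.0059, 0.1412], 0.72), ([0.6188, -0.2061, 0.0071], 0.62)]
bar_tab [([0.6042, 0.0869, 0.1158], 0.94)]
stud_neck [([0.5927, -0.0063, 0.1383], 0.69), ([0.6188, -0.2064, 0.0054], 0.47)]
head [315.4  58.3]
grip [315.4 114.9]
tip [315.4  12.9]
[{'point': [0.5725, -0.0126, 0.1219], 'confidence': 0.43}]
```

```bash
python3 - <<'E'
from h import *
w=np.load('w14.npz');p={'pose':w['pose'],'intrinsics':w['K']}
g=cv2.imread('pics/w14.png',0)
print(g[0:150:2,311:320].mean(1).round().astype(int).tolist())
for nm,thr in(('black',26),('dark',85)):
    m=(g[:160,230:420]<thr).astype(np.uint8);n,l,s,c=cv2.connectedComponentsWithStats(m)
    print(nm,[(s[i].tolist(),c[i].round(1).tolist()) for i in range(1,n) if s[i][4]>150])
ex=np.array([.9895,-.1443,0]);st=np.array([.5498,-.0036,0])+.0449*ex
for x,z in((-.021,.130),(-.045,.130),(-.009,.135),(.009,.135),(.009,.125)):print(x,z,proj(p,st+x*ex+[0,0,z]).round(1))
E
```

```text
[202, 201, 199, 200, 203, 199, 198, 201, 205, 204, 200, 204, 208, 204, 197, 196, 204, 202, 204, 208, 216, 215, 215, 75, 71, 89, 89, 89, 89, 89, 89, 89, 88, 89, 89, 89, 64, 62, 51, 128, 203, 170, 154, 202, 97, 67, 67, 75, 72, 34, 38, 49, 55, 55, 54, 53, 54, 53, 52, 52, 51, 50, 50, 49, 48, 45, 34, 26, 198, 209, 208, 207, 211, 208, 205]
black [([22, 0, 10, 39, 319], [26.3, 18.9]), ([25, 90, 10, 70, 513], [30.1, 124.5])]
dark [([2, 0, 30, 39, 1105], [16.9, 18.8]), ([110, 34, 36, 59, 1971], [127.8, 62.8]), ([70, 46, 29, 33, 389], [84.2, 63.7]), ([0, 88, 36, 72, 1703], [22.4, 124.6]), ([70, 88, 31, 48, 1169], [85.2, 115.0])]
-0.021 0.13 [315.4  95.2]
-0.045 0.13 [315.4 134.1]
-0.009 0.135 [315.4  74.3]
0.009 0.135 [315.4  42. ]
0.009 0.125 [315.4  44.8]
```

```bash
python3 -c "
from station import bot
print(bot.hand_in())"
```

```text
the job is handed in; nothing more can be done
None
```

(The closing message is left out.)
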